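# Bridge the drip dish with the second stick

### The arm

A 7-joint arm with a two-finger parallel gripper is mounted at the origin on the work surface. World frame = base frame: x ahead of the robot, y to its left, z up, the work surface at z = 0. Lengths are in m, angles in rad, forces in N, time in s.
With the tool pointing down it reaches from about 0.425 to 0.95 m from the base axis. Payload 4.7 kg.
Tool frame: the origin (TCP) lies on the centre line of the jaws, within the pads' length; the fingertips stand ahead of it and the grasp point (between the pads) lies 6 mm ahead of it (robot.tips_ahead is the z of the fingertips in the tool frame, in m); z points along the fingers, y is the line along which they close (so a half turn about z gives the same grasp; the last joint's range is limited). The gripper opens to 85 mm and grips with 20 to 120 N. Pads are 22 mm wide; open, the fingers measure 114 mm over their backs; the gripper's body (76 mm by 85 mm) begins 54 mm behind the grasp point. The pads swing forward as they close: fully open they stand 13 mm farther back than shut.
Start: joints at [1.203, 0.469, -0.049, 1.532, 0.024, 1.141, -0.082], TCP at [0.224, -0.637, 0.256] pointing down, gripper open.
Joint ranges: [-2.59, 2.59], [-0.33, 1.99], [-1.39, 1.29], [0.1, 2.45], [-1.04, 4.18], [0.21, 1.99], [-2.66, 2.66]. Speed limits (rad/s): [2.57, 2.57, 3.14, 3.14, 3.14, 3.14, 3.14].

### API

Orientations are given as a rotation vector (axis times angle).
In Python, from station import robot gives the robot as it stands. Calls block until the motion is done:
- robot.reach(position, orientation): joint-space move of the TCP to a pose.
- robot.servo_line(position, orientation=None, feed=0.15): straight line of the TCP; orientation=None keeps the orientation; feed is the mean speed in m/s.
- robot.movej(angles): joint-space move.
- robot.gripper_to(opening, squeeze=None): opening from 0.0 (shut) to 1.0 (fully open); squeeze is the grip in N (None keeps the last); returns when the fingers have stopped.
- robot.pause(seconds).
- robot.solve_ik(position, orientation): joint angles nearest the present ones, or None.
- robot.get_state(): the state.
- robot.read_camera(name): name is "scene" or "top" or "wrist"; returns (picture, depth): 480x640x3 uint8, blue, green, red; 480x640 float32, m along the optical axis (not along the pixel's ray), 0 where there is no reading.
- robot.calibration(name): a dict with "mtx" (3x3 intrinsics, pixels), "pose" (4x4, takes a point from camera to world coordinates); the wrist camera has in their place "mount" (4x4, takes a point from camera to tool coordinates, whose origin is the TCP and whose axes are the flange's). Camera axes: x right, y up, looking along -z (the intrinsics and any distortion apply to the point x, -y, -z); pixel columns grow to the right and rows downward; lengths in m; the calibration is good to about 2 mm. A picture is of the moment at which its call begins: read the wrist's pose just before it. calibration takes no time and is no camera call.
A pose or a line that the arm cannot do raises robot.Unreachable and nothing moves.
- robot.sign_off(): hands the job in; it is judged then, once.
The state is a dict: "time_s": time; "joint_positions": joint angles; "qvel": joint speeds; "joint_efforts": joint torques, N m; "tool_pos": TCP position; "orientation": TCP orientation; "wrist_force": force on the tool from outside, world axes, zero at the start; "moment": the same for the moment, N m; "gripper_width": opening from 0.0 (shut) to 1.0 (fully open); "gripper_force": force on a finger pad.
Only numpy, scipy, OpenCV 4.12 (cv2) and the standard library are available. Lean on these libraries where they do the work, as an engineer would, in place of code of your own. Each camera call takes 0.05 s, during which the arm holds its last target. There are 200 camera calls.

### The job

Make the drip dish ready for pouring glaze: draw out the pale wooden stick that leans in the copper-red teacup, press its foot gently on the clamped ware board to swing it down between the fingers until it is nearly level, and then lay it level across the stoneware dish beside the dark stick already there: parallel to it, ends even, the middle of the dish midway between the two. Hold on to the stick until it lies across the dish; leave the teacup standing, and the dish, its dark stick and everything else where they are.

Things in the scene. Friction and masses are not known exactly. Their poses are not given: they have to be found in the camera images.
- stick: Pale square wooden stick, 180 mm long, 14 x 14 mm, about 26 g. Origin at its middle; x runs along it from the foot (grey-stained) to the top. At the start its foot stands on the cup's floor and it leans about 26 degrees from vertical over the rim, towards the robot's side; its top is about 165 mm above the table. Its y axis is level then: pinch its two y faces, 15 to 25 mm below the top.
- first_stick: Dark square wooden stick of the same size (180 x 14 x 14 mm), loose, lying across the dish about 24 mm from the dish's middle. Origin at its middle; x along it, z up; the middle of the dish lies on its +y side, so the pale stick belongs about 48 mm to its +y.
- dish: Round grey stoneware trinket dish, loose, 0.45 kg: 100 mm across the rim, 38 mm high, rim 5 mm thick, hollow, 72 mm across the foot. Origin at the centre of its underside. A stick lying on the rim has its middle axis 45 mm above the table.
- cup: Tall copper-red teacup without handle, loose, 0.3 kg: 95 mm high, 73 mm across the rim, wall 4 mm, inner floor 6 mm up. Origin at the centre of its underside. Its x axis points away from where the stick leans. It stands almost under the tool rail.
- board: Square plywood ware board, 280 x 280 mm, 18 mm thick, fixed, pinned to the far edge of the cart by a red-handled bar clamp whose jaw covers the last 110 mm of its middle line. Origin at the centre of its underside, sides along world x and y. Its near half and middle are free; a jar and a bowl stand on its far corners.
- rail: Fixed steel tool rail: a 22 mm tube, 360 mm long, its axis 295 mm above the table along the body's y and 34 mm to -x of the origin (origin on the table), held by arms from two 18 mm posts at x = +50, y = -140 and +140 mm. A spoon and tongs hang at y = +122 and -122 mm. It hangs over the stick's top, so a gripper must come tilted back some 30 degrees, its body to the rail's -x side.
- jar: White porcelain lidded jar, 86 mm across, 116 mm high, on a far corner of the ware board; not to be moved. Origin at the centre of its underside.
- bowl: Pinkish unglazed bowl, 90 mm across, 45 mm high, on the other far corner of the ware board; not to be moved. Origin under its centre.
- glaze_jar: Blue glaze jar with white lid, 72 mm across, 105 mm high, at the far edge of the cart; not to be moved. Origin under its centre.
- glaze_bottle: Pale green glaze bottle with red cap, 60 mm across, 150 mm high, at the far edge of the cart; not to be moved. Origin under its centre.
- stick_foot (a point): The centre of the pale stick's foot, its grey-stained lower end face, 90 mm from the stick's middle. A firm pinch (about 35 N) carries the stick at any angle; a few newtons on its foot turn it between the fingers.
Things that resemble listed ones, but are neither listed nor needed, are in the scene too. Leave any purple or yellow look-alike of the stick alone.

How it is judged:
By the outcome, as a careful person would: the job done as asked, in the order asked, and still so for the second after the job is handed in, with the robot touching nothing.
It also fails if it takes over 67 s, if anything falls off the work surface, if the arm or the gripper's body presses on something with over 40 N, if the wrist force passes 120 N, or if a joint passes its speed limit or range.

## Working session

There is one attempt and no reset: what is moved stays moved. The work goes in short steps, each a Python script; the robot and the scene stay as the last script left them, time stands still between calls to the robot, and variables do not carry over. Pictures are saved under pics/ and viewed, at most 13 in all, crops included, and the job is handed in when it is done.

```bash
ls; mkdir -p pics
python3 - <<'E'
from station import robot
import cv2,numpy as np
for n in ("scene","top"):
    p,d=robot.read_camera(n); cv2.imwrite(f"pics/{n}0.png",p); np.save(f"pics/{n}0.npy",d)
    c=robot.calibration(n); print(n,c)
print(robot.calibration("wrist"),robot.tips_ahead,robot.get_state())
E
```

```text
pics
scene {'mtx': array([[505.00491613,   0.        , 314.25061585],
       [  0.        , 505.00491613, 239.21646705],
       [  0.        ,   0.        ,   1.        ]]), 'pose': array([[-0.84770253, -0.37103725,  0.37911974,  0.95572845],
       [ 0.53044346, -0.5854941 ,  0.61304681,  0.67027136],
       [-0.00549083,  0.72078292,  0.69313911,  0.87189062],
       [ 0.        ,  0.        ,  0.        ,  1.        ]])}
top {'mtx': array([[498.15459349,   0.        , 322.40521851],
       [  0.        , 498.15459349, 232.85900772],
       [  0.        ,   0.        ,   1.        ]]), 'pose': array([[ 0.00746796,  0.99846433, -0.05489273,  0.48881879],
       [-0.99985859,  0.0066287 , -0.01545538, -0.03049314],
       [-0.01506777,  0.05500038,  0.99837264,  1.15054837],
       [ 0.        ,  0.        ,  0.        ,  1.        ]])}
{'mtx': array([[337.70127667,   0.        , 316.7620604 ],
       [  0.        , 337.70127667, 243.38098787],
       [  0.        ,   0.        ,   1.        ]]), 'mount': array([[ 7.36726025e-04,  9.56010963e-01,  2.93330012e-01,
         7.48261609e
[... 292 characters left out ...]
positions': array([ 1.20309023,  0.46938177, -0.0485917 ,  1.53357099,  0.02409078,
        1.14101877, -0.08230281]), 'qvel': array([ 0.00166517, -0.00331706,  0.00042539, -0.00160214, -0.0004059 ,
       -0.00039153,  0.00066345]), 'joint_efforts': array([ 1.29254295e-04, -5.11515498e+01, -4.73449391e-02, -2.38391626e+01,
        1.07195889e-02,  4.31281660e-03,  1.15006415e-05]), 'tool_pos': array([ 0.22419733, -0.63616548,  0.25535365]), 'orientation': array([-3.09488489e+00, -5.29387231e-01,  5.61630985e-04]), 'wrist_force': array([ 0.10508143,  0.16061622, -0.52097986]), 'moment': array([-0.01960003, -0.03618346, -0.0257854 ]), 'gripper_force': 0.0, 'gripper_width': 0.9959124717815915}
```

View pics/scene0.png

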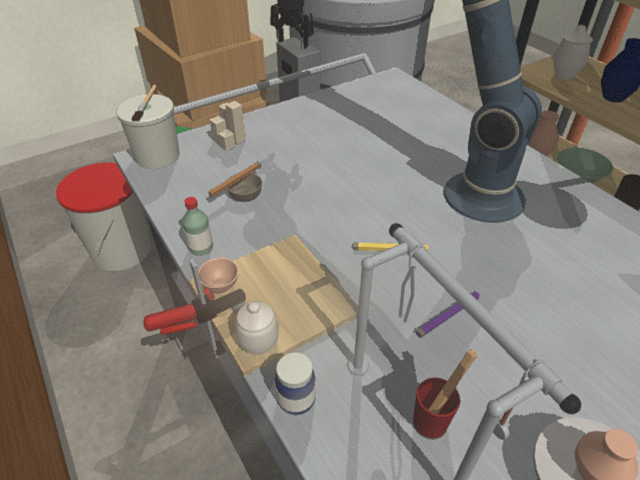

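View pics/top0.png

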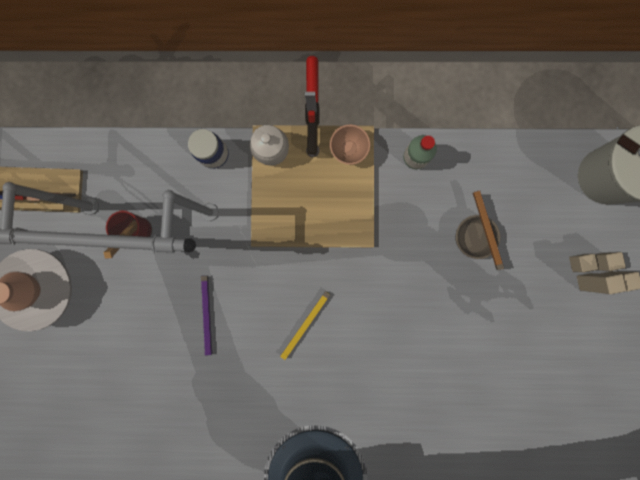

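The cup is at about (437,408) in the scene view and (128,228) in the top view, under the rail. The dish is at (477,237) in the top view, with the dark stick running from (477,193) to (499,268). Next I'll enlarge both areas.

```bash
cat > h.py <<'E'
import numpy as np,cv2
from station import robot
def w(cam,u,v,d=None,z=None,pose=None):
    c=robot.calibration(cam);K=c['mtx'];P=c['pose'] if pose is None else pose
    u=np.asarray(u,float);v=np.asarray(v,float)
    r=np.stack([(u-K[0,2])/K[0,0],-(v-K[1,2])/K[1,1],-np.ones_like(u)],-1)
    rw=r@P[:3,:3].T
    if z is not None: d=(z-P[2,3])/rw[...,2]
    return P[:3,3]+rw*np.asarray(d)[...,None]
E
python3 - <<'E'
import cv2,numpy as np
from h import *
s=cv2.imread("pics/scene0.png");t=cv2.imread("pics/top0.png")
a=cv2.resize(s[340:440,400:500],(400,400),interpolation=cv2.INTER_CUBIC)
b=cv2.resize(t[185:285,430:530],(400,400),interpolation=cv2.INTER_CUBIC)
cv2.imwrite("pics/crop0.png",np.hstack([a,b]))
D=np.load("pics/scene0.npy");T=np.load("pics/top0.npy")
f=lambda c,dd,u,v:print(c,u,v,w(c,u,v,dd[v,u]).round(4))
for u,v in((472,354),(460,373),(447,398),(437,408),(416,390),(458,390)):f("scene",D,u,v)
for u,v in((110,252),(484,215),(494,250),(477,237),(128,228),(186,244),(10,236),(250,245),(375,245),(270,145),(350,145)):f("top",T,u,v)
E
```

```text
scene 472 354 [0.4988 0.4137 0.1708]
scene 460 373 [0.5205 0.4178 0.1383]
scene 447 398 [0.539  0.4217 0.0809]
scene 437 408 [0.5566 0.4206 0.0623]
scene 416 390 [0.5356 0.3532 0.0017]
scene 458 390 [ 0.4665  0.3945 -0.0016]
top 110 252 [0.502  0.4041 0.1721]
top 484 215 [ 0.5909 -0.369   0.0525]
top 494 250 [ 0.514  -0.389   0.0554]
top 477 237 [ 0.5445 -0.3663  0.0079]
top 128 228 [0.5563 0.413  0.0662]
top 186 244 [0.5147 0.2149 0.3054]
top 10 236 [0.526  0.514  0.3121]
top 250 245 [5.228e-01 1.547e-01 3.000e-04]
top 375 245 [ 0.5248 -0.1342  0.0007]
top 270 145 [0.7305 0.0974 0.1141]
top 350 145 [ 0.7522 -0.0746  0.0242]
```

View pics/crop0.png

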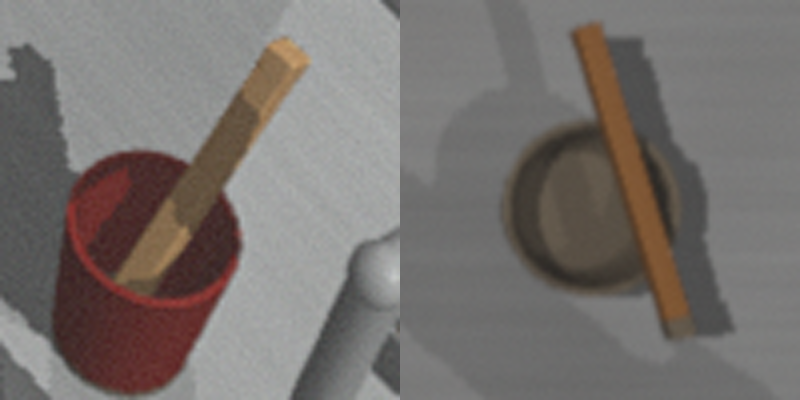

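The crops show the pale stick leaning out of the cup, with its top end at about (472,354) in the scene view. The dark stick's ends are at (476.7,191.5) and (499.4,268.7) in the top view, with its grey end nearest the robot. Next I'll fit the leaning stick from depth and check IK for both hand flips.

```bash
cat >> h.py <<'E'
from scipy.spatial.transform import Rotation as Ro
def ori(yaw,b,flip=True):
    """tool z tilted b from down towards heading yaw; flip: camera on the near side"""
    R=Ro.from_euler('z',yaw)*Ro.from_matrix([[1,0,0],[0,-1,0],[0,0,-1]])*Ro.from_euler('y',b)
    R=Ro.from_euler('z',yaw)*Ro.from_matrix(np.array([[np.cos(b),0,np.sin(b)],[0,-1,0],[np.sin(b),0,-np.cos(b)]]))
    if flip: R=R*Ro.from_euler('z',np.pi)
    return R
def tcp(grasp,R): return np.asarray(grasp)-R.apply([0,0,.006])
E
python3 - <<'E'
from h import *
pts=[]
for c,(u0,u1,v0,v1) in dict(scene=(430,480,348,410),top=(100,140,235,262)).items():
    p=cv2.imread(f"pics/{c}0.png");D=np.load(f"pics/{c}0.npy")
    h=cv2.cvtColor(p,cv2.COLOR_BGR2HSV)
    v,u=np.mgrid[v0:v1,u0:u1];v=v.ravel();u=u.ravel()
    H=h[v,u];k=(H[:,0]>8)&(H[:,0]<25)&(H[:,1]>70)
    P=w(c,u[k],v[k],D[v[k],u[k]]);P=P[(P[:,2]>.05)&(P[:,2]<.19)&(P[:,0]<.6)]
    m=np.median(P,0);
    U,S,V=np.linalg.svd(P-P.mean(0));d=V[0]*np.sign(V[0,2])
    top=P[P[:,2]>.16]
    print(c,len(P),P.mean(0).round(4),d.round(3),'tilt',np.degrees(np.arccos(d[2])).round(1),'yaw',np.degrees(np.arctan2(-d[1],-d[0])).round(1),top.mean(0).round(4),P[:,2].max())
for f in(True,False):
  for n,g,yaw,b in(("cup",(.505,.41,.15),.15,.52),("cupup",(.455,.40,.26),.15,.52),("tilt45",(.5,0,.15),0,.8),("t45",(.45,0,.18),0,.8),("low",(.47,0,.045),0,0.),("low2",(.47,0,.045),0,.3),("dish",(.475,-.35,.045),.25,0),("view",(.54,-.36,.25),.25,0)):
    R=ori(yaw,b,f);q=robot.solve_ik(tcp(g,R),R.as_rotvec());print(f,n,None if q is None else np.round(q,2))
A=w("top",[476.75,499.4],[191.5,268.75],z=np.array(.052));print(A.round(4),np.linalg.norm(A[0]-A[1]),A.mean(0))
E
```

```text
scene 704 [0.5275 0.4149 0.1168] [-0.437 -0.025  0.899] tilt 26.0 yaw 3.3 [0.5019 0.4131 0.1676] 0.17391378404665403
top 94 [0.5014 0.4076 0.1663] [-0.435  0.225  0.872] tilt 29.3 yaw -27.4 [0.5    0.4082 0.1697] 0.17529428396163727
True cup [-0.16  0.62 -0.99  1.96  1.32  0.91 -0.18]
True cupup [-0.04  0.43 -1.17  1.95  1.06  0.98 -0.  ]
True tilt45 None
True t45 None
True low [ 0.46  0.54 -0.68  2.15  0.58  0.63  0.94]
True low2 [ 0.27  0.42 -0.44  2.35  1.12  0.23  0.38]
True dish [ 1.06  0.69 -0.69  1.87  0.6   0.8   1.87]
True view [ 1.05  0.54 -0.77  1.57  0.39  1.2   2.02]
False cup [-1.32  0.45  0.54  2.03  0.33  0.34 -2.58]
False cupup [-1.58  0.23  0.73  2.02  0.35  0.58 -2.57]
False tilt45 None
False t45 None
False low [ 0.21  0.47 -0.37  2.16  0.32  0.56 -1.97]
False low2 None
False dish [ 0.65  0.58 -0.12  1.9   0.1   0.66 -0.85]
False view [ 0.62  0.43 -0.14  1.6   0.06  1.12 -0.85]
[[ 0.643  -0.3537  0.052 ]
 [ 0.4731 -0.4014  0.052 ]] 0.17641265565910297 [ 0.5580472  -0.37758437  0.052     ]
```

Both poses are reachable with the hand flipped, which keeps the camera away from the rail. I'll take a close look at the dish on the way.

```bash
cat >> h.py <<'E'
def wpose():
    s=robot.get_state();T=np.eye(4);T[:3,:3]=Ro.from_rotvec(s['orientation']).as_matrix();T[:3,3]=s['tool_pos']
    return T@robot.calibration("wrist")["mount"]
def snap(name):
    P=wpose();p,d=robot.read_camera("wrist");cv2.imwrite(f"pics/{name}.png",p);np.savez(f"pics/{name}.npz",P=P,d=d);return P
E
python3 - <<'E'
from h import *
R=ori(.25,0);robot.reach(tcp((.56,-.355,.22),R),R.as_rotvec());robot.pause(.3)
snap("dish1");print(robot.get_state()['time_s'])
for yaw in(0,-.4,.4,-.8,.8):
  for b in(.5,.6,.7,.8):
    o=[]
    for x in(.45,.5,.55,.6):
      R=ori(yaw,b);o.append(robot.solve_ik(tcp((x,0,.17),R),R.as_rotvec()) is not None)
    print(yaw,b,o)
E
```

```text
2.2333
0 0.5 [True, True, True, True]
0 0.6 [False, True, True, True]
0 0.7 [False, False, True, True]
0 0.8 [False, False, True, True]
-0.4 0.5 [True, True, True, True]
-0.4 0.6 [True, True, True, True]
-0.4 0.7 [False, True, True, True]
-0.4 0.8 [False, False, True, True]
0.4 0.5 [True, True, True, True]
0.4 0.6 [False, False, True, True]
0.4 0.7 [False, False, True, True]
0.4 0.8 [False, False, True, True]
-0.8 0.5 [True, True, True, True]
-0.8 0.6 [True, True, True, True]
-0.8 0.7 [True, True, True, True]
-0.8 0.8 [True, True, True, True]
0.8 0.5 [True, True, True, True]
0.8 0.6 [True, True, True, True]
0.8 0.7 [True, True, True, True]
0.8 0.8 [False, False, False, True]
```

View pics/dish1.png

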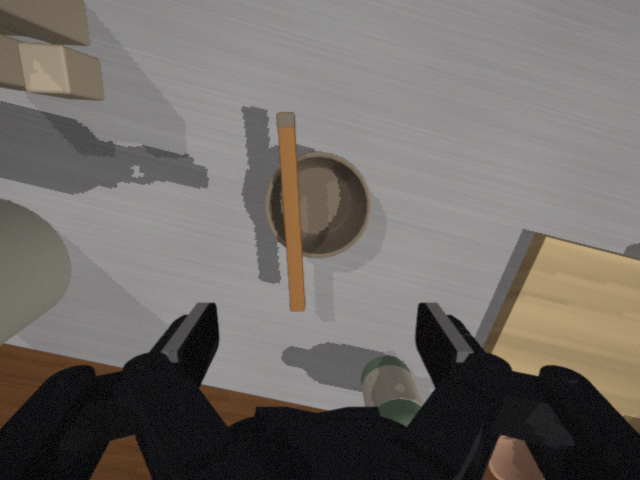

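The wrist view shows the dark stick's top face running from (285.5,113) at the grey near end to (297.5,310.5) at the far end. The dish rim is centred at about (318.5,205). Next I'll compute the target, then go to a pre-grasp pose by the cup and look.

```bash
python3 - <<'E'
from h import *
z=np.load("pics/dish1.npz");P=z['P']
A=w("wrist",[285.5,297.5],[113,310.5],z=np.array(.052),pose=P);c=w("wrist",318.5,205.,z=np.array(.038),pose=P)
m=A.mean(0);e=A[1]-A[0];L=np.linalg.norm(e);e/=L;n=np.array([-e[1],e[0],0])
print(A.round(4),L,'yaw',np.arctan2(e[1],e[0]),'mid',m.round(4),'dish',c.round(4),'off',(c-m)@n,(c-m)@e)
# to the cup, high and on the near side of the rail, then pre-grasp 60 mm back along the tool
robot.gripper_to(.55)
R=ori(.06,.52);a=R.apply([0,0,1])
top=np.array([.497,.409,.165]);d=np.array([.437,.025,-.899]);g=top+.02*d
q=robot.solve_ik(tcp((.36,.1,.36),R),R.as_rotvec());print(q)
robot.reach(tcp((.36,.1,.36),R),R.as_rotvec())
robot.reach(tcp(g-.12*a,R),R.as_rotvec());robot.pause(.3)
snap("cup1");print(robot.get_state())
for n in("scene",): p,_=robot.read_camera(n);cv2.imwrite("pics/scene1.png",p)
E
python3 - <<'E'
import cv2,numpy as np
a=cv2.imread("pics/cup1.png");b=cv2.imread("pics/scene1.png")
cv2.imwrite("pics/c1.png",np.hstack([cv2.resize(a[:,80:560],(480,480)),b[180:480,330:640][:, :310]] if 0 else [cv2.resize(a[:,80:560],(480,480)),cv2.resize(b[180:480,430:630],(320,480))]))
E
```

```text
[[ 0.4733 -0.4031  0.052 ]
 [ 0.6437 -0.3526  0.052 ]] 0.17769091070347212 yaw 0.2878696883970274 mid [ 0.5585 -0.3779  0.052 ] dish [ 0.5419 -0.3579  0.038 ] off 0.023885338705160627 -0.010200687195693899
NoneTraceback (most recent call last):
  File "<stdin>", line 11, in <module>
station.Unreachable: the arm cannot take that pose within its joint ranges
[ WARN:0@0.017] global loadsave.cpp:275 findDecoder imread_('pics/cup1.png'): can't open/read file: check file path/integrity
[ WARN:0@0.017] global loadsave.cpp:275 findDecoder imread_('pics/scene1.png'): can't open/read file: check file path/integrity
Traceback (most recent call last):
TypeError: 'NoneType' object is not subscriptable
```

```bash
cat > pre.py <<'E'
from h import *
robot.gripper_to(.55)
R=ori(.06,.52);a=R.apply([0,0,1])
top=np.array([.497,.409,.165]);d=np.array([.437,.025,-.899]);g=top+.02*d
for k in (.12,.1,.08,.06):
    T=tcp(g-k*a,R);q=robot.solve_ik(T,R.as_rotvec())
    if q is not None: break
print(k,q)
V=ori(.06,.3)
for v in((.42,.1,.36),(.45,.15,.33),(.48,.1,.33),(.45,.1,.3)):
    qv=robot.solve_ik(tcp(v,V),V.as_rotvec())
    if qv is not None: break
print(v,qv)
if q is not None and qv is not None:
    robot.movej(qv);robot.movej(q);robot.pause(.3)
    snap("cup1");s=robot.get_state();print(s['time_s'],s['tool_pos'],s['wrist_force'])
    p,_=robot.read_camera("scene");cv2.imwrite("pics/scene1.png",p)
    a=cv2.imread("pics/cup1.png")
    cv2.imwrite("pics/c1.png",np.hstack([a[:,80:560],cv2.resize(p[180:480,430:630],(320,480))]))
E
python3 pre.py
```

```text
0.12 [-0.04362756  0.51916666 -1.25930789  1.93740115  1.1400999   1.12013909
 -0.16890314]
(0.42, 0.1, 0.36) [ 0.37565787 -0.17436746 -0.64567211  2.04169326 -0.050023    0.94634805
  1.37589268]
6.45 [0.44357742 0.40533575 0.25668556] [ 0.22728888 -0.04072564  0.00642666]
```

View pics/c1.png

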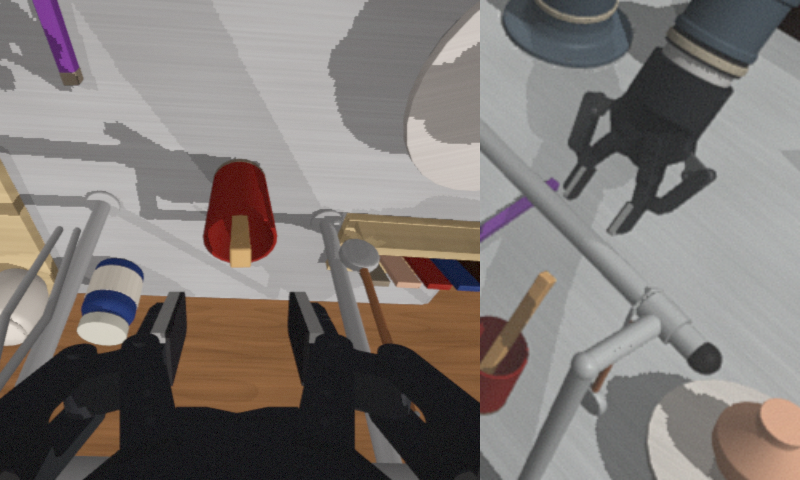

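The wrist view shows the stick's top end centred at about (320,256) in full-frame pixels, midway between the fingers and aligned with them. Next I'll compute its position and do the grasp.

```bash
cat > grasp.py <<'E'
from h import *
z=np.load("pics/cup1.npz");P=z['P'];D=z['d']
t=w("wrist",320.3,256.,z=np.array(.165),pose=P)
print('top',t.round(4),'depth',w("wrist",320.3,256.,np.median(D[250:262,314:326]),pose=P).round(4))
# lateral direction of stick, in the wrist image: axis lower down
p=cv2.imread("pics/cup1.png");h=cv2.cvtColor(p,cv2.COLOR_BGR2HSV)
m=(h[...,0]>8)&(h[...,0]<25)&(h[...,1]>70);m[:222]=0;m[262:]=0;m[:,:305]=0;m[:,340:]=0
for v in range(222,262,6): u=np.where(m[v])[0];print(v,u.min(),u.max(),w("wrist",u.mean(),float(v),np.median(D[v,u]),pose=P).round(4))
E
python3 grasp.py
```

```text
top [0.5001 0.4114 0.165 ] depth [0.4944 0.411  0.1699]
222 312 328 [0.5171 0.4127 0.1119]
228 311 328 [0.5099 0.4117 0.1266]
234 311 329 [0.5034 0.4116 0.1399]
240 311 329 [0.4974 0.4111 0.1519]
246 310 330 [0.4917 0.4106 0.1632]
252 309 331 [0.4918 0.4106 0.1687]
258 310 331 [0.4961 0.4112 0.1703]
```

```bash
cat > grasp2.py <<'E'
from h import *
R=ori(.08,.52);rv=R.as_rotvec();g=np.array([.508,.4118,.148]);d=np.array([.438*np.cos(.08),.438*np.sin(.08),-.899])
V=ori(.08,.3)
print([robot.solve_ik(tcp(p,r),r.as_rotvec()) is not None for p,r in((g-.13*d,R),((.40,.38,.30),V),((.42,.38,.30),V),((.42,.1,.30),V))])
robot.servo_line(tcp(g,R),rv,feed=.1)
print('at',robot.get_state()['wrist_force'])
robot.gripper_to(0,35);s=robot.get_state();print(s['gripper_width'],s['gripper_force'],s['wrist_force'],s['tool_pos'])
robot.servo_line(tcp(g-.03*d,R),rv,feed=.06)
s=robot.get_state();print(s['gripper_width'],s['gripper_force'],s['wrist_force'])
robot.servo_line(tcp(g-.13*d,R),rv,feed=.1)
s=robot.get_state();print(s['time_s'],s['gripper_width'],s['gripper_force'],s['wrist_force'])
snap("cup2");p,_=robot.read_camera("scene");cv2.imwrite("pics/scene2.png",p)
a=cv2.imread("pics/cup2.png")
cv2.imwrite("pics/c2.png",np.hstack([a[:,80:560],cv2.resize(p[180:480,400:600],(320,480))]))
E
python3 grasp2.py
```

```text
[True, True, True, True]
at [ 0.47274494  0.84530753 -0.70901455]
0.15640169803706552 38.95381450653076 [-0.49706143 -1.28587366  1.35899538] [0.50508473 0.41166841 0.15359512]
0.15486257139353746 38.795671463012695 [ 0.11995927  0.4070112  -0.1021813 ]
10.0417 0.15990919979201862 38.801372051239014 [ 0.4988446   0.00286365 -1.41655149]
```

View pics/c2.png

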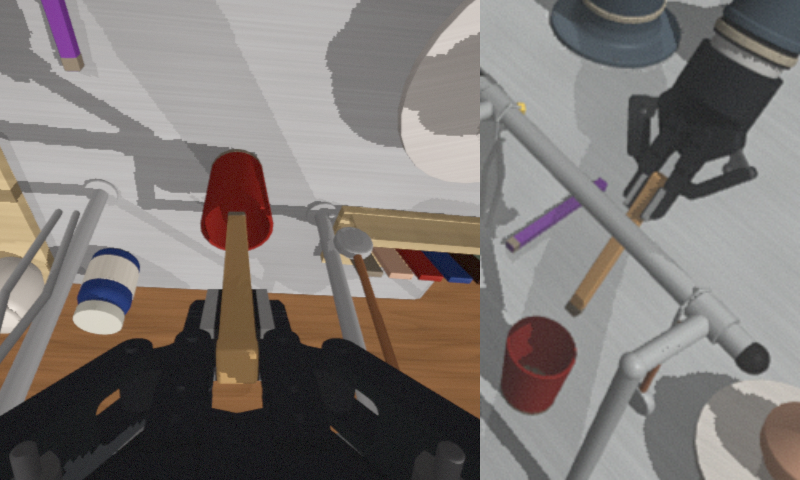

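The stick is out, held firmly, and the cup is standing. Next I'll retreat from the rail, go over the board, and touch the foot down under force monitoring.

```bash
cat > swing1.py <<'E'
from h import *
V=ori(.08,.3);B=ori(0,.6);Y=.03
robot.servo_line(tcp((.41,.38,.30),V),V.as_rotvec(),feed=.15)
V=ori(0,.3);robot.reach(tcp((.45,Y,.30),V),V.as_rotvec())
robot.reach(tcp((.548,Y,.20),B),B.as_rotvec());robot.pause(.3)
s=robot.get_state();f0=s['wrist_force'];print(s['time_s'],f0)
P=snap("b1")
p,_=robot.read_camera("scene");cv2.imwrite("pics/scene3.png",p)
for z in np.arange(.172,.148,-.002):
    robot.servo_line(tcp((.548,Y,z),B),feed=.03 if z<.17 else .1)
    s=robot.get_state();df=s['wrist_force']-f0
    if abs(df).max()>1.5: break
print(z,df,s['tool_pos'],s['time_s'])
E
python3 swing1.py
```

```text
13.2167 [-0.48991404  0.18971258 -0.76525896]
0.15999999999999998 [ 0.60873707 -1.59845862  0.26793679] [0.54456864 0.02998925 0.1649208 ] 15.3083
```

```bash
cat > swing2.py <<'E'
from h import *
Y=.03;L=.16;f0=np.array([-.3,0,-.7])
th0=.535;G=lambda th,hz:np.array([0,Y,hz+L*np.cos(th)+.007*np.sin(th)])
xf=.548+L*np.sin(th0)
ths=np.radians(np.linspace(33,86,12))
for i,th in enumerate(ths):
    b=.6-.5*(i+1)/len(ths)
    R=ori(0,b);g=np.array([xf-L*np.sin(th)+.007*(np.cos(th)-np.cos(th0)),Y,.018-.002+L*np.cos(th)+.007*np.sin(th)])
    try: robot.servo_line(tcp(g,R),R.as_rotvec(),feed=.06)
    except robot.Unreachable: print('unreach',i,g,b);break
    s=robot.get_state();df=s['wrist_force']-f0;print(i,g.round(3),df.round(1),round(s['moment'][1],2))
    if np.linalg.norm(df)>20: print('stop');break
P=snap("sw1");p,_=robot.read_camera("scene");cv2.imwrite("pics/scene4.png",p)
s=robot.get_state();print(s['time_s'],s['tool_pos'],s['gripper_width'])
a=cv2.imread("pics/sw1.png")
cv2.imwrite("pics/c3.png",np.hstack([a[:,80:560],cv2.resize(p[180:380,230:430],(320,320))[:, :] if 0 else cv2.resize(p[200:400,260:393],(320,480))]))
E
python3 swing2.py
```

```text
0 [0.542 0.03  0.154] [0.5 0.3 4.2] -0.01
1 [0.531 0.03  0.147] [-2.1 -0.6  6.5] 0.1
2 [0.52  0.03  0.138] [-2.6 -1.4  6.8] 0.26
3 [0.51  0.03  0.129] [-2.6  0.   5.9] 0.34
4 [0.501 0.03  0.119] [-2.7 -1.1  4.5] 0.4
5 [0.493 0.03  0.109] [-0.6 -1.9  3. ] 0.37
6 [0.486 0.03  0.098] [-0.6  0.6  1.8] 0.32
7 [0.479 0.03  0.086] [-0.4  0.1  1.9] 0.32
8 [0.474 0.03  0.073] [-0.9  0.1  1.5] 0.21
9 [0.47  0.03  0.061] [-0.4 -0.   1.8] 0.14
10 [0.467 0.03  0.047] [-0.5 -0.3  0.7] 0.08
11 [0.464 0.03  0.034] [-0.5  0.1  1.8] -0.07
19.8083 [0.46390328 0.03000924 0.04015732] 0.1554779871423776
```

View pics/c3.png

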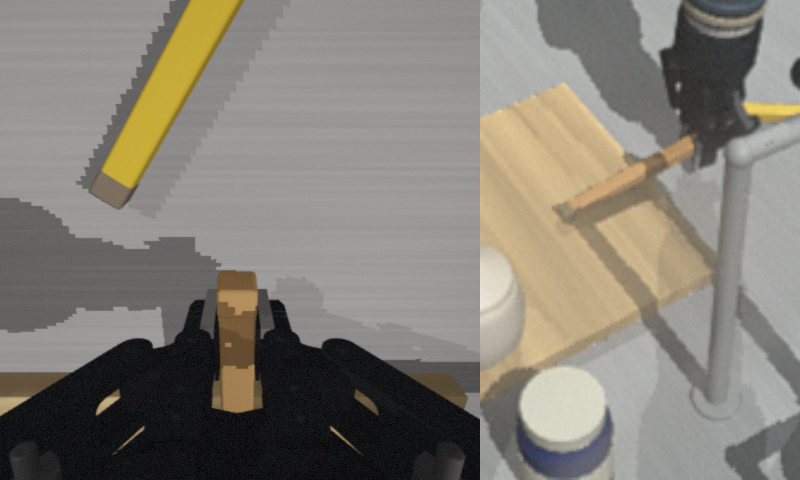

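The stick swung down with forces under 8 N and is nearly level between the fingers. Its foot is at about (295,288) in the scene view. Next I'll lift it and measure the angle.

```bash
cat > lift.py <<'E'
from h import *
R=ori(0,.1);robot.servo_line(tcp((.464,.03,.16),R),R.as_rotvec(),feed=.12);robot.pause(.3)
s=robot.get_state();print(s['time_s'],s['tool_pos'])
o=[]
for c in("scene","top"):
    p,D=robot.read_camera(c);cv2.imwrite(f"pics/{c}5.png",p)
    v,u=np.mgrid[0:480,0:640];W=w(c,u,v,D)
    k=(W[...,0]>.46)&(W[...,0]<.68)&(abs(W[...,1]-.03)<.035)&(W[...,2]>.09)&(W[...,2]<.2)
    h=cv2.cvtColor(p,cv2.COLOR_BGR2HSV);k&=(h[...,0]>5)&(h[...,0]<28)&(h[...,1]>50)
    Q=W[k];print(c,len(Q),Q.min(0).round(3),Q.max(0).round(3))
    Q=Q[(Q[:,0]>.49)]
    for a,b in((.49,.52),(.52,.55),(.55,.58),(.58,.61),(.61,.66)):
        S=Q[(Q[:,0]>=a)&(Q[:,0]<b)]
        if len(S): print(a,len(S),S.mean(0).round(4),np.percentile(S[:,2],90).round(4))
    f=np.polyfit(Q[:,0],Q[:,2],1);f2=np.polyfit(Q[:,0],Q[:,1],1);print('slope z',f,'slope y',f2)
E
python3 lift.py
python3 - <<'E'
import cv2,numpy as np
a=cv2.imread("pics/scene5.png")[190:310,250:410];b=cv2.imread("pics/top5.png")[190:290,280:380]
cv2.imwrite("pics/c5.png",np.hstack([cv2.resize(a,(533,400)),cv2.resize(b,(267,267)) if 0 else cv2.resize(b,(400,400))[:, 70:330]]))
E
```

```text
21.3083 [0.46322869 0.0300789  0.16563923]
scene 596 [0.461 0.019 0.141] [0.616 0.042 0.172]
0.49 117 [0.5057 0.0344 0.1636] 0.1679
0.52 116 [0.5351 0.0346 0.1607] 0.1652
0.55 123 [0.5651 0.0346 0.1578] 0.162
0.58 125 [0.5944 0.0349 0.1546] 0.1592
0.61 31 [0.6132 0.0335 0.1517] 0.1568
slope z [-0.10514791  0.2169707 ] slope y [0.00158227 0.03368502]
top 460 [0.489 0.023 0.148] [0.616 0.037 0.173]
0.49 116 [0.505  0.0296 0.1674] 0.1703
0.52 108 [0.5342 0.0293 0.1653] 0.1678
0.55 105 [0.5645 0.0296 0.1623] 0.1648
0.58 106 [0.595  0.0299 0.1594] 0.1617
0.61 24 [0.613  0.0294 0.1564] 0.1599
slope z [-0.09413312  0.21525968] slope y [0.00341185 0.02770582]
```

View pics/c5.png

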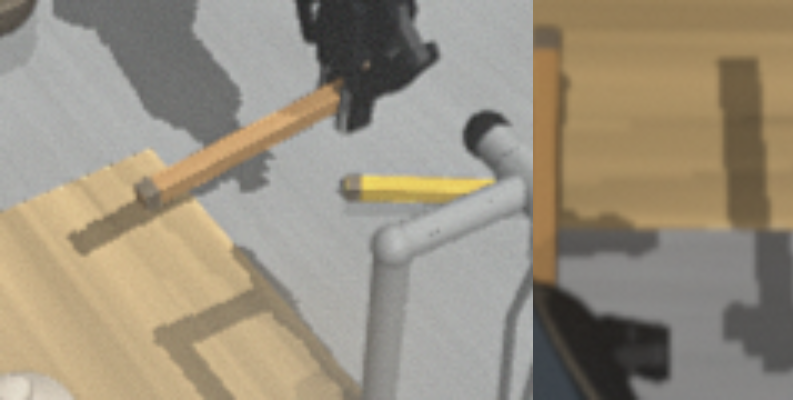

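The stick droops 0.097 rad at the foot with no yaw error, so setting the tool tilt to 0.197 levels it. Next I'll go to a hover over the dish and measure with the top camera.

```bash
cat > hover.py <<'E'
from h import *
F=w("top",300.7,196.75,z=np.array(.157));g=np.array([.4638,.03,.1596]);s=np.linalg.norm((F-g)[:2])/np.cos(.097)-.09
print(F,'s',s)
yaw=.288;e=np.array([np.cos(yaw),np.sin(yaw),0]);M=np.array([.5449,-.3319,0])
R=ori(yaw,.197);G=M-s*e
robot.reach(tcp(G+[0,0,.20],R),R.as_rotvec())
robot.servo_line(tcp(G+[0,0,.10],R),R.as_rotvec(),feed=.12);robot.pause(.4)
st=robot.get_state();print(st['time_s'],st['tool_pos'],st['wrist_force'])
for c in("scene","top"):
    p,D=robot.read_camera(c);cv2.imwrite(f"pics/{c}6.png",p)
    v,u=np.mgrid[0:480,0:640];W=w(c,u,v,D)
    h=cv2.cvtColor(p,cv2.COLOR_BGR2HSV);col=(h[...,0]>5)&(h[...,0]<28)&(h[...,1]>50)
    t=(W-M)@e; n=(W-M)@np.array([-e[1],e[0],0])
    for nm,k in(("pale",(abs(n)<.025)&(abs(t)<.12)&(W[...,2]>.085)),("dark",(abs(n+.048)<.02)&(abs(t)<.12)&(W[...,2]>.044)&(W[...,2]<.075)&(h[...,1]>110))):
        k=k&col&((t>-.03)|(nm=="dark"));Q=W[k];
        print(c,nm,len(Q),'t',np.percentile(t[k],[1,99]).round(4),'n',np.median(n[k]).round(4),'dz/dt',np.polyfit(t[k],Q[:,2],1).round(4),'dn/dt',np.polyfit(t[k],n[k],1).round(4))
b=cv2.imread("pics/top6.png")[180:280,430:530];a=cv2.imread("pics/scene6.png")[140:220,190:290]
cv2.imwrite("pics/c6.png",np.hstack([cv2.resize(b,(500,500)),cv2.resize(a,(300,500)) if 0 else cv2.resize(a[:, 10:70],(300,400)).copy() if 0 else cv2.copyMakeBorder(cv2.resize(a[:,10:70+10],(300,343)),0,157,0,0,cv2.BORDER_CONSTANT)]))
E
python3 hover.py
```

```text
[0.61573724 0.02899697 0.157     ] s 0.06265816860873394
24.2167 [ 0.48370165 -0.35015879  0.10612489] [ 0.71629544  0.08300359 -0.32497899]
scene pale 298 t [-0.0278  0.0892] n 0.0071 dz/dt [-0.011   0.1074] dn/dt [-0.0061  0.0058]
scene dark 33 t [0.0169 0.0884] n -0.0468 dz/dt [-0.0359  0.0523] dn/dt [ 0.0136 -0.0465]
top pale 458 t [-0.0288  0.0859] n 0.0017 dz/dt [-0.0012  0.1112] dn/dt [0.0017 0.0013]
top dark 432 t [-0.0596  0.0858] n -0.0481 dz/dt [-0.0007  0.0522] dn/dt [ 0.0046 -0.0483]
```

View pics/c6.png

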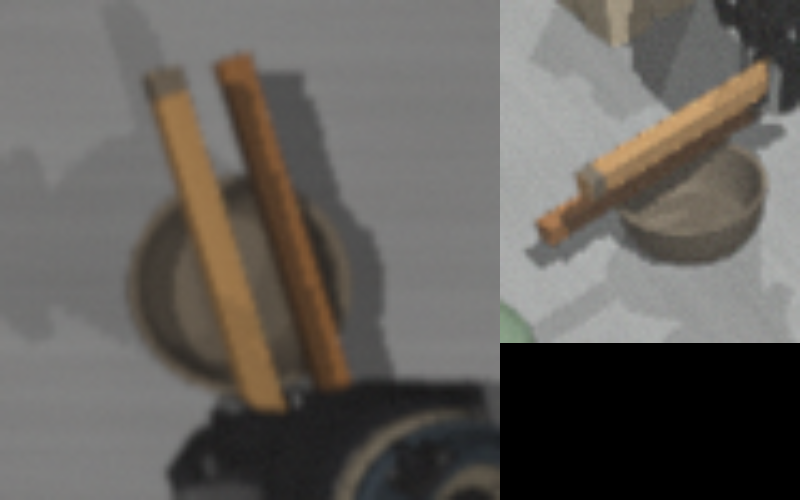

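The top view shows the two sticks level and parallel. The pale far end is at about (463.1,194.0) and the dark far end at (476.7,191.4). Next I'll check that the ends are even.

Run:
```python
from h import *
yaw=.288;e=np.array([np.cos(yaw),np.sin(yaw),0]);nn=np.array([-e[1],e[0],0]);M=np.array([.5449,-.3319,0])
for nm,u,v,z in(("pale",463.1,194.,.107),("pale",463.1,194.,.111),("dark",476.7,191.4,.052)):
    q=w("top",u,v,z=np.array(z));print(nm,q.round(4),((q-M)@e).round(4),((q-M)@nn).round(4))
# profile of intensity along each stick axis near far end
p=cv2.imread("pics/top6.png").astype(float);K=robot.calibration("top")
P=np.linalg.inv(K['pose'])
def px(X):
    c=P[:3,:3]@X+P[:3,3];return K['mtx'][0,0]*c[0]/-c[2]+K['mtx'][0,2],-K['mtx'][1,1]*c[1]/-c[2]+K['mtx'][1,2]
for nm,n,z in(("pale",.0005,.109),("dark",-.0485,.052)):
    for t in np.arange(.07,.1,.002):
        u,v=px(M*[1,1,0]+e*t+nn*n+[0,0,z]);print(nm,t.round(3),cv2.getRectSubPix(p.astype(np.float32),(1,1),(u,v))[0,0].round())
```

```text
pale [ 0.6298 -0.309   0.107 ] 0.0879 -0.0021
pale [ 0.6293 -0.3079  0.111 ] 0.0877 -0.001
dark [ 0.6432 -0.3536  0.052 ] 0.0881 -0.0487
pale 0.07 [ 75. 118. 155.]
pale 0.072 [ 75. 118. 155.]
pale 0.074 [ 75. 118. 155.]
pale 0.076 [ 75. 115. 149.]
pale 0.078 [ 76. 106. 132.]
pale 0.08 [ 78.  96. 112.]
pale 0.082 [ 79.  90. 101.]
pale 0.084 [ 80.  92. 102.]
pale 0.086 [ 76.  89. 100.]
pale 0.088 [79. 90. 99.]
pale 0.09 [ 93.  98. 103.]
pale 0.092 [107. 109. 110.]
pale 0.094 [113. 114. 114.]
pale 0.096 [113. 114. 114.]
pale 0.098 [114. 114. 115.]
dark 0.07 [41. 63. 84.]
dark 0.072 [44. 64. 88.]
dark 0.074 [45. 67. 94.]
dark 0.076 [ 48.  72. 102.]
dark 0.078 [ 50.  78. 113.]
dark 0.08 [ 55.  87. 127.]
dark 0.082 [ 55.  88. 128.]
dark 0.084 [ 52.  87. 127.]
dark 0.086 [ 54.  87. 127.]
dark 0.088 [ 70.  93. 124.]
dark 0.09 [ 96. 107. 122.]
dark 0.092 [119. 121. 125.]
dark 0.094 [128. 128. 128.]
dark 0.096 [128. 129. 128.]
dark 0.098 [129. 129. 129.]
```

The ends are even within about 1 mm, but the pinch is 27 mm from the top, so the fingers would touch the dish rim. I'll lay the stick down 18 mm nearer, then release. Then I'll re-pinch closer to its end and shift it forward until the ends are even.

```bash
cat > place.py <<'E'
from h import *
yaw=.288;e=np.array([np.cos(yaw),np.sin(yaw),0]);M=np.array([.5449,-.3319,0])
R=ori(yaw,.197);R0=ori(yaw,0);rv=R.as_rotvec();T=lambda t,z,R=R:tcp(M+e*t+[0,0,z],R)
print([robot.solve_ik(T(t,z,r),r.as_rotvec()) is not None for t,z,r in((-.082,.04,R),(-.098,.045,R0),(-.079,.047,R0))])
robot.servo_line(T(-.082,.10),rv,feed=.08);robot.servo_line(T(-.082,.048),rv,feed=.08);robot.pause(.5)
f=[robot.get_state()['wrist_force'][2] for _ in range(3) if robot.pause(.05) is None];f0=np.mean(f);print(f)
for z in np.arange(.046,.036,-.001):
    robot.servo_line(T(-.082,z),rv,feed=.02);robot.pause(.1)
    s=robot.get_state();df=s['wrist_force'][2]-f0;print(round(z,3),round(df,2))
    if df>1.2:break
p,D=robot.read_camera("top");cv2.imwrite("pics/top7.png",p);q,_=robot.read_camera("scene")
a=q[140:220,200:270];b=p[180:280,430:530]
cv2.imwrite("pics/c7.png",np.hstack([cv2.resize(b,(400,400)),cv2.resize(a,(350,400))]))
print(s['time_s'])
E
python3 place.py
```

```text
[True, True, True]
[]
0.046 nan
0.045 nan
0.044 nan
0.043 nan
0.042 nan
0.041 nan
0.04 nan
0.039 nan
0.038 nan
0.037 nan
0.036 nan
30.0083
  return _methods._mean(a, axis=axis, dtype=dtype,
  ret = ret.dtype.type(ret / rcount)
```

View pics/c7.png

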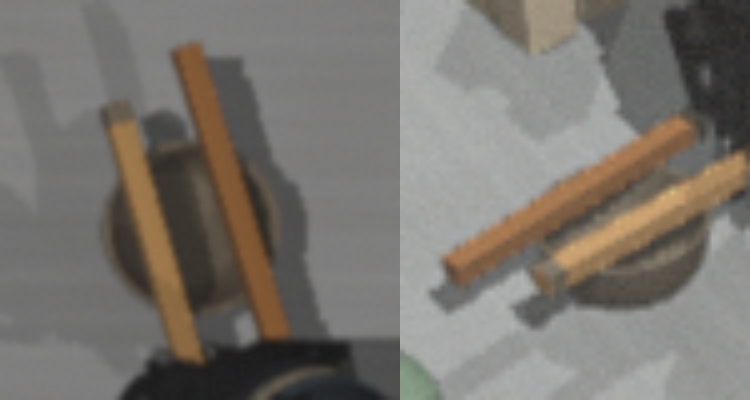

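I had a baseline bug, so the force guard never fired and the descent went to 36 mm. The picture still shows both sticks on the rim and the dish apparently in place. I'll check the force and tilt now.

```bash
cat > meas.py <<'E'
from h import *
yaw=.288;e=np.array([np.cos(yaw),np.sin(yaw),0]);nn=np.array([-e[1],e[0],0]);M=np.array([.5449,-.3319,0])
def meas():
    p,D=robot.read_camera("top")
    v,u=np.mgrid[0:480,0:640];W=w("top",u,v,D);h=cv2.cvtColor(p,cv2.COLOR_BGR2HSV)
    t=(W-M)@e;n=(W-M)@nn
    for nm,n0 in(("pale",0),("dark",-.048)):
        k=(abs(n-n0)<.016)&(abs(t)<.13)&(W[...,2]>.044)&(W[...,2]<.07)&(h[...,0]>5)&(h[...,0]<28)&(h[...,1]>85)
        if nm=="pale":k&=t>-.05
        print(nm,k.sum(),'t',np.percentile(t[k],[1,99]).round(4),'n',np.median(n[k]).round(4),'z',np.polyfit(t[k],W[k][:,2],1).round(4),'dn',np.polyfit(t[k],n[k],1).round(4))
    return p
if __name__=="__main__":
    s=robot.get_state();print(s['wrist_force'],s['moment'],s['tool_pos'],s['time_s']);meas()
E
python3 meas.py
```

```text
[-4.70716039  1.09390547 10.46092885] [0.31861915 0.35833533 0.16539605] [ 0.4653861  -0.35565941  0.04301006] 30.1083
pale 363 t [-0.0488  0.0576] n 0.0014 z [0.0639 0.0546] dn [0.0061 0.0012]
dark 547 t [-0.0754  0.0868] n -0.0475 z [-0.0023  0.0519] dn [ 0.0024 -0.0479]
```

```bash
cat > place2.py <<'E'
from meas import *
R=ori(yaw,.133);rv=R.as_rotvec();T=lambda t,z,R=R:tcp(M+e*t+[0,0,z],R)
robot.servo_line(T(-.082,.048,ori(yaw,.197)),feed=.03)
robot.servo_line(T(-.082,.050),rv,feed=.03);robot.pause(.4)
def fz():
    o=[]
    for _ in range(4): robot.pause(.03);o.append(robot.get_state()['wrist_force'][2])
    return np.mean(o)
f0=fz();print('f0',f0);meas()
for z in np.arange(.046,.037,-.001):
    robot.servo_line(T(-.082,z),rv,feed=.02);df=fz()-f0;print(round(z,3),round(df,2))
    if df>1.0:break
meas()
robot.gripper_to(.32);robot.pause(.3);meas();s=robot.get_state();print(s['wrist_force'],s['tool_pos'],s['gripper_width'],s['time_s'])
E
python3 place2.py
```

```text
f0 -0.2710672892472668
pale 381 t [-0.0488  0.0587] n 0.0017 z [-0.008   0.0606] dn [0.0024 0.0013]
dark 522 t [-0.0708  0.0871] n -0.0476 z [-0.0023  0.0519] dn [ 0.0054 -0.0479]
0.046 -0.21
0.045 -0.24
0.044 0.02
0.043 0.02
0.042 0.21
0.041 0.53
0.04 1.5
pale 353 t [-0.0488  0.0587] n 0.001 z [-0.0073  0.0521] dn [-0.0004  0.0008]
dark 535 t [-0.0706  0.087 ] n -0.0476 z [0.0021 0.0517] dn [ 0.0054 -0.0478]
pale 357 t [-0.0488  0.0586] n 0.001 z [-0.0017  0.0518] dn [-0.0011  0.0008]
dark 530 t [-0.0705  0.0865] n -0.0475 z [0.0005 0.0518] dn [ 0.0046 -0.0478]
[-0.16426504 -0.19155633  0.56565735] [ 0.46551752 -0.35543586  0.04593546] 0.320917073377674 35.0167
```

The stick lies level on the rim. Now I'll re-pinch near its end, lift it 3 mm, move it 18.5 mm forward and set it down.

```bash
cat > shift.py <<'E'
from meas import *
R=ori(yaw,0);rv=R.as_rotvec();T=lambda t,z:tcp(M+e*t+[0,0,z],R)
robot.servo_line(T(-.097,.045),rv,feed=.05);robot.pause(.2)
robot.gripper_to(0,30);s=robot.get_state();print(s['gripper_width'],s['gripper_force'],s['wrist_force'])
robot.servo_line(T(-.097,.049),rv,feed=.03);meas()
robot.servo_line(T(-.0785,.049),rv,feed=.04);robot.servo_line(T(-.0785,.0453),rv,feed=.02);robot.pause(.3)
s=robot.get_state();print(s['wrist_force'],s['time_s']);meas()
p,_=robot.read_camera("top");q,_=robot.read_camera("scene")
cv2.imwrite("pics/top8.png",p);cv2.imwrite("pics/scene8.png",q)
cv2.imwrite("pics/c8.png",np.hstack([cv2.resize(p[180:280,430:530],(400,400)),cv2.resize(q[140:220,200:270],(350,400))]))
for nm,n,z in(("pale",.0,.052),("dark",-.0485,.052)):
    K=robot.calibration("top");Pi=np.linalg.inv(K['pose'])
    o=[]
    for t in np.arange(.084,.097,.0015):
        X=M+e*t+nn*n+[0,0,z];c=Pi[:3,:3]@X+Pi[:3,3]
        uv=(K['mtx'][0,0]*c[0]/-c[2]+K['mtx'][0,2],K['mtx'][1,1]*c[1]/c[2]+K['mtx'][1,2])
        o.append(int(cv2.getRectSubPix(p.astype(np.float32),(1,1),uv)[0,0,0]))
    print(nm,o)
E
python3 shift.py
```

```text
0.1563787515000209 34.429253339767456 [-0.375146    0.55846911 -0.45284645]
pale 376 t [-0.0488  0.0588] n 0.0016 z [0.0027 0.056 ] dn [0.0018 0.001 ]
dark 520 t [-0.0692  0.0874] n -0.0476 z [0.0003 0.0519] dn [ 0.0059 -0.0479]
[ 0.43010094 -0.28032461  0.02202645] 37.5083
pale 416 t [-0.0488  0.0773] n 0.001 z [-0.0015  0.0523] dn [-0.0001  0.0009]
dark 456 t [-0.0488  0.0874] n -0.0477 z [-0.0041  0.0516] dn [ 0.0029 -0.048 ]
pale [77, 77, 78, 87, 98, 112, 114, 115, 114]
dark [54, 54, 58, 75, 96, 117, 125, 128, 129]
```

View pics/c8.png

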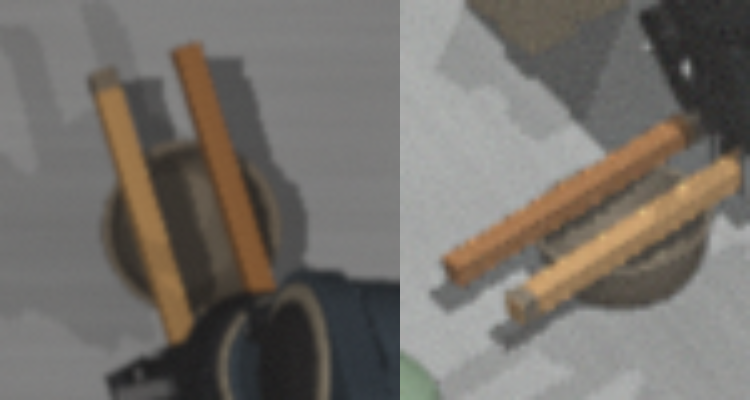

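The far ends match to well under 1 mm, the separation is about 48.7 mm, and both sticks are level. Now I'll release, retreat and verify.

Run:
```python
from meas import *
R=ori(yaw,0);rv=R.as_rotvec();T=lambda t,z:tcp(M+e*t+[0,0,z],R)
robot.gripper_to(.32);robot.pause(.2)
robot.servo_line(T(-.0785,.11),rv,feed=.06);robot.servo_line(T(-.17,.20),rv,feed=.12) if robot.solve_ik(T(-.17,.20),rv) is not None else robot.servo_line(T(-.0785,.25),rv)
robot.pause(.4);p=meas();q,_=robot.read_camera("scene");print(robot.get_state()['time_s'])
cv2.imwrite("pics/c9.png",np.hstack([cv2.resize(p[180:280,430:530],(400,400)),cv2.resize(q[120:320,100:300],(400,400))]))
z,D=robot.read_camera("top");v,u=np.mgrid[0:480,0:640];W=w("top",u,v,D)
```

```text
pale 416 t [-0.0486  0.0773] n 0.001 z [0.0037 0.0518] dn [0.0021 0.0009]
dark 552 t [-0.078   0.0871] n -0.0476 z [-0.002   0.0519] dn [ 0.0002 -0.0478]
41.0917
```

View pics/c9.png

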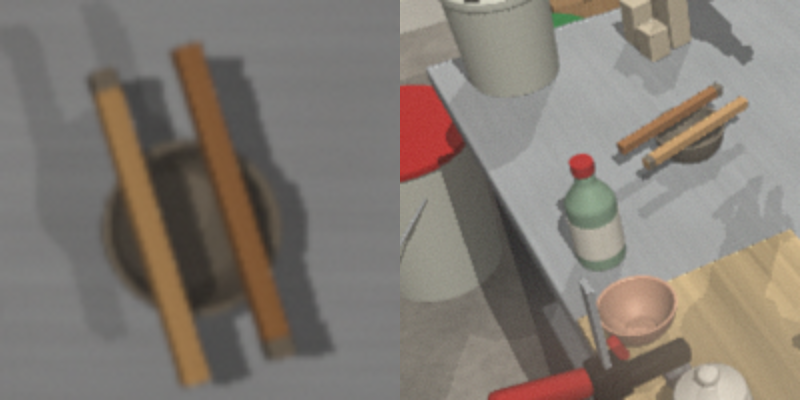

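Both sticks lie parallel and level across the dish with even ends, the arm is clear, and the clock reads 41 s. I'll hand it in.

```bash
python3 -c "
from station import robot
print(robot.sign_off())"
```

```text
the job is handed in; nothing more can be done
None
```

The pale stick lies level across the dish, parallel to the dark one, ends even within about 1 mm and about 48.6 mm apart; I handed in at 41 s, after a force-guard bug briefly pressed the stick on the dish at about 10 N and I re-pinched it once on the rim to slide it 18.5 mm forward.

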